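Fetch the rear padlock from the crowded hook

ROBOT

A 7-joint arm with a two-finger parallel gripper is mounted at the origin on the work surface. World frame = base frame: x ahead of the robot, y to its left, z up, the work surface at z = 0. Lengths are in m, angles in rad, forces in N, time in s.
With the tool pointing down it reaches from about 0.4 to 0.85 m from the base axis. Payload 4.4 kg.
Tool frame: the origin (TCP) lies midway between the tips of the shut fingers; the grasp point (between the pads) lies 19 mm behind it; x points along the fingers, y is the direction in which the jaws open and shut, and the axes are right-handed (so a half turn about x gives the same grasp; the last joint's range is limited). The gripper opens to 94 mm and grips with 3 to 60 N. Pads are 16 mm wide; open, the fingers measure 119 mm over their backs; the gripper's body (75 mm by 177 mm) begins 78 mm behind the grasp point.
Start: joints at [1.097, 0.628, 0.038, 1.517, -0.027, 0.996, -0.02], TCP at [0.258, -0.597, 0.182] pointing down, gripper open.
Joint ranges: [-3.06, 3.06], [-0.37, 2.12], [-1.25, 1.32], [0.18, 2.47], [-1.1, 4.24], [0.23, 1.98], [-2.94, 2.94]. Speed limits (rad/s): [2.57, 2.57, 3.14, 3.14, 3.14, 3.14, 3.14].

INTERFACE

Orientations are given as a unit quaternion [x, y, z, w].
In Python, from cell import env gives the robot as it stands. Calls block until the motion is done:
- env.move_ptp(position, orientation): joint-space move of the TCP to a pose.
- env.servo_line(position, rotation=None, velocity=0.15, force_limit=None): straight line of the TCP; rotation=None keeps the orientation; velocity is the mean speed in m/s. With force_limit (N) it stops when the force on the tool has changed by that much, and returns True; else False.
- env.goto_joints(angles): joint-space move.
- env.grip(opening): opening from 0.0 (shut) to 1.0 (fully open); the grip force is fixed at half the most; returns when the fingers have stopped.
- env.hold(seconds).
- env.inverse_kinematics(position, orientation): joint angles nearest the present ones, or None.
- env.get_obs(): the state.
- env.camera(name): name is "scene" or "top" or "wrist"; returns (picture, depth): 420x560x3 uint8, red, green, blue; 420x560 float32, m along the optical axis (not along the pixel's ray), 0 where there is no reading.
- env.camera_model(name): a dict with "fovy" (degrees; the focal length in pixels is half the picture's height over the tangent of half this angle, whatever the lens; pixels are square), "cx", "cy" (the principal point, pixels), "R" (3x3) and "t" (3): a world point X has camera coordinates R X + t. Camera axes: x right, y down, z forward; pixel columns grow to the right and rows downward; lengths in m; the calibration is good to about 2 mm. The wrist camera is an equidistant fisheye: a pixel r from the principal point sees the ray r / f radians off the axis. A picture is of the moment at which its call begins: read the wrist's pose just before it. camera_model takes no time and is no camera call; for the wrist camera it gives the pose at the moment of the call.
A pose or a line that the arm cannot do raises env.IKError and nothing moves.
- env.finish_job(): hands the job in, once; it reports no verdict.
The state is a dict: "time": time; "q": joint angles; "qvel": joint speeds; "effort": joint torques, N m; "eef_pos": TCP position; "tool_rot": TCP orientation; "wrist_force": force on the tool from outside, world axes, zero at the start; "ft_torque": the same for the moment, N m; "width": opening from 0.0 (shut) to 1.0 (fully open).
Only numpy, scipy, OpenCV 4.12 (cv2) and the standard library are available. Lean on these libraries where they do the work, as an engineer would, in place of code of your own. Each camera call takes 0.05 s, during which the arm holds its last target.

TASK

The brass padlock hangs at the back of the crowded hook, behind a steel one. First move the front padlock over to the empty hook of the other stand and leave it hanging there, then take the brass padlock off and stand it upright in the middle of the slate coaster that has nothing on it. Do not drop either padlock or set the steel one down on the way.

Things in the scene. Friction and masses are not known exactly. Their poses are not given: they have to be found in the camera images.
- front_lock: Steel laminated padlock hanging nearest the crowded hook's tip; mm: body 62 wide (y), 26 thick (x), 36 high; 84 high in all. Flat-sided steel shackle, a closed upright loop in the y-z plane: 48 outer width, 12 thick (x), 8 bars, opening 32 wide, 40 high above the body. Origin: centre of underside; z up, x roughly along hook, tip to upright. Hangs with the underside of the loop's top bar, 76 above origin, on the hook.
- rear_lock: Brass padlock about 50 mm behind it on the same hook; mm: body 56 wide (y), 30 thick (x), 44 high; 92 high in all; stands on its flat underside. Flat-sided steel shackle, a closed upright loop in the y-z plane: 48 outer width, 12 thick (x), 8 bars, opening 32 wide, 40 high above the body. Origin: centre of underside; z up, x roughly along hook, tip to upright. Underside of loop's top bar 84 above origin.
- spare_stand: Fixed stand with the empty hook, twin of the crowded one; mm: oak foot 18 thick, x -125 to 35; upright at x 0 to 12, top 165 up; flat level hook 10 wide (y), 4 thick, from x 0 to -132, top face 150 above origin, with an upturned tip at x -128 to -132 rising 12 above that face. Origin on the table under the hook's root; x away from the tip, z up.
- empty_coaster: The empty dark slate coaster, fixed, 100 x 100 mm and 8 mm thick. Origin: centre of its underside, on the table. Its twin on the other side carries a black car key.
Not all that is in view belongs to the job. Leave any purple look-alike of the rear_lock alone.

How it is judged:
On the way:
1. the front padlock hangs on the spare hook, let go, while the rear padlock still hangs where it was (within 60 mm) (x of front_lock in the frame of spare_stand between -0.128 and -0.005 m and y of front_lock in the frame of spare_stand between -0.02 and 0.02 m and z of front_lock in the frame of spare_stand between 0.064 and 0.084 m and angle between front_lock's own z axis and vertical below 0.26 rad and contact force between the fingers and front_lock below 0.3 N and distance of rear_lock from where it was at the start of the episode below 0.06 m), for 0.2 s.
At the end, for the whole second after the job is handed in: The front padlock hangs by its shackle on the spare stand's hook, between upright and upturned tip, within 15 degrees of upright; the rear padlock stands on the empty coaster, within 30 mm of its centre and 10 degrees of upright; both are let go and at rest (x of front_lock in the frame of spare_stand between -0.128 and -0.005 m and y of front_lock in the frame of spare_stand between -0.02 and 0.02 m and z of front_lock in the frame of spare_stand between 0.064 and 0.084 m and angle between front_lock's own z axis and vertical below 0.26 rad and contact force between the fingers and front_lock below 0.3 N and horizontal distance between rear_lock and empty_coaster below 0.03 m and z of rear_lock in the frame of empty_coaster between 0.003 and 0.014 m and angle between rear_lock's own z axis and vertical below 0.17 rad and contact force between the fingers and rear_lock below 0.3 N and linear speed of each of front_lock, rear_lock below 0.03 m/s); the robot touches nothing.
It fails at once if the front padlock is dropped or put down (its underside comes below 35 mm over the table) (height (world z) of front_lock below 0.035 m).
It fails at once if the rear padlock comes down hard (faster than 0.7 m/s within 40 mm of the table) (height (world z) of rear_lock below 0.04 m and linear speed of rear_lock above 0.7 m/s).
It also fails if it takes over 64 s, if anything falls off the work surface, if the arm or the gripper's body presses on something with over 40 N, if the wrist force passes 120 N, or if a joint passes its speed limit or range.

## Working session

There is one attempt and no reset: what is moved stays moved. The work goes in short steps, each a Python script; the robot and the scene stay as the last script left them, time stands still between calls to the robot, and variables do not carry over. Pictures are saved under pics/ and viewed, and the job is handed in when it is done.

```bash
ls; mkdir -p pics; cat > h.py <<'E'
import numpy as np, cv2
from cell import env
def snap(n,f):
    m=env.camera_model(n); p,d=env.camera(n)
    cv2.imwrite(f'pics/{f}.png',p[:,:,::-1]); np.savez(f'pics/{f}.npz',p=p,d=d,**{k:np.array(v) for k,v in m.items()})
    return p,d,m
def load(f):
    z=np.load(f'pics/{f}.npz'); return z['p'],z['d'],z
def world(d,m,u,v):
    f=210/np.tan(np.radians(float(m['fovy']))/2)
    u=np.asarray(u,float);v=np.asarray(v,float)
    z=d[v.astype(int),u.astype(int)]
    c=np.stack([(u-float(m['cx']))/f*z,(v-float(m['cy']))/f*z,z],-1)
    return (c-np.array(m['t']))@np.array(m['R'])
def cloud(d,m):
    v,u=np.mgrid[:420,:560]; return world(d,m,u,v)
E
python3 - <<'E'
from h import *
for n in ("scene","top","wrist"):
    p,d,m=snap(n,n+"0"); print(n,m['fovy'],m['cx'],m['cy'],np.round(-np.array(m['R']).T@m['t'],3))
o=env.get_obs();print(o)
E
```

```text
pics
scene 49.91954124369585 280.4871652200793 201.90435555712006 [1.223 0.273 1.075]
top 54.84852948078136 285.6264158148113 213.55618830558737 [0.445 0.021 0.922]
wrist 65.70646984690485 281.6621796293377 212.33743755468953 [ 0.333 -0.564  0.385]
{'time': 0.15, 'q': array([ 1.09723233,  0.62909524,  0.03841995,  1.51808905, -0.02698099,
        0.99628951, -0.01999377]), 'qvel': array([ 0.0003502 , -0.00139895, -0.00049747, -0.00156014,  0.0015517 ,
        0.00072305,  0.00038404]), 'effort': array([ 1.82122298e-03, -5.50085449e+01,  1.14512533e+00, -1.86815447e+01,
       -5.20932733e-02,  2.09180941e-02,  1.01335715e-04]), 'eef_pos': array([ 0.25760253, -0.5962217 ,  0.18090552]), 'tool_rot': array([-0.69235978, -0.14365593,  0.69255638, -0.14271146]), 'wrist_force': array([-0.40871074,  0.91436971, -0.24207873]), 'ft_torque': array([-0.00232214, -0.01760878, -0.01182614]), 'width': 0.999752034801946}
```

View pics/scene0.png

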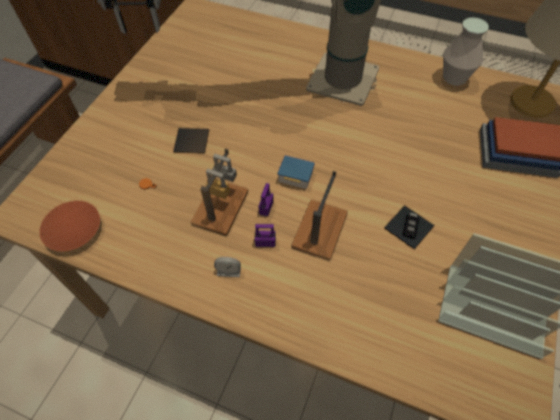

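View pics/top0.png

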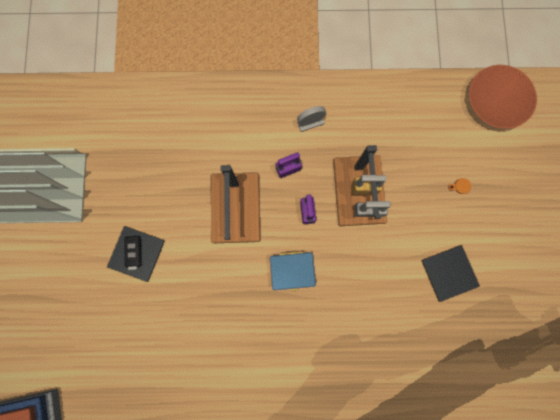

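View pics/wrist0.png

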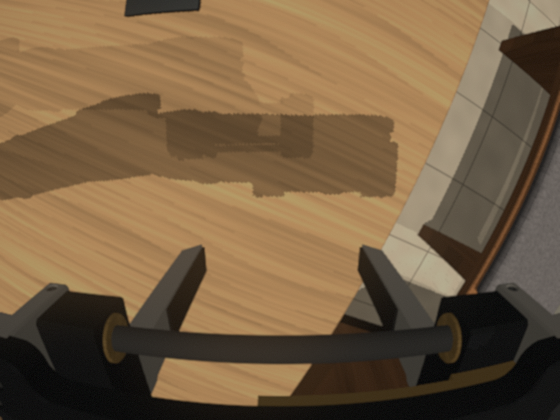

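The top view has up as +x and left as +y. The crowded stand is at about (362,190), the spare stand at (235,208), the empty coaster at (450,273), and the key's coaster at (136,253). I'll enlarge the relevant parts.

```bash
python3 - <<'E'
from h import *
p,d,m=load('top0')
c=p[135:250,200:400]; cv2.imwrite('pics/tc.png',cv2.resize(c,None,fx=4,fy=4,interpolation=cv2.INTER_CUBIC)[:,:,::-1])
w=cloud(d,m)
hh=np.clip(w[135:250,200:400,2]/0.2*255,0,255).astype(np.uint8)
cv2.imwrite('pics/th.png',cv2.resize(cv2.applyColorMap(hh,cv2.COLORMAP_JET),None,fx=4,fy=4,interpolation=cv2.INTER_NEAREST))
p2,d2,m2=load('scene0')
cv2.imwrite('pics/sc.png',cv2.resize(p2[135:265,180:360],None,fx=4.4,fy=4.4,interpolation=cv2.INTER_CUBIC)[:,:,::-1])
# coaster
g=p.max(2)<75
n,l,s,c=cv2.connectedComponentsWithStats(g.astype(np.uint8))
for i in range(1,n):
    if s[i,4]>60: 
        q=w[l==i]; print(s[i],np.round(c[i],1),np.round(np.nanmedian(q,0),3))
        r=cv2.minAreaRect(q[:,:2].astype(np.float32)); print(r)
print(world(d,m,[100,450,300],[350,350,300]))
E
```

```text
[300 113  24  12 116] [311.3 118.7] [ 0.805 -0.049  0.041]
((0.8048995137214661, -0.04918481409549713), (0.002640945604071021, 0.05587410181760788), 19.184160232543945)
[355 147  21  23 217] [364.3 158.7] [ 0.688 -0.151  0.107]
((0.5754604935646057, -0.0792258232831955), (0.02289576828479767, 0.3278975784778595), 56.30449676513672)
[223 168  16  19 154] [231.3 177.9] [0.652 0.125 0.103]
((0.6518388986587524, 0.12849849462509155), (0.016676152125000954, 0.048264335840940475), 80.2378158569336)
[ 108  227   56   54 1489] [135.  251.4] [0.51  0.349 0.009]
((0.4605095684528351, 0.21724453568458557), (0.38108131289482117, 0.09663505107164383), 71.3642807006836)
[ 423  246   56   55 1854] [450.  272.9] [ 0.45  -0.352  0.009]
((0.4254666566848755, -0.19769451022148132), (0.10951186716556549, 0.42585399746894836), 9.217964172363281)
[  0 389  62  31 628] [ 39.7 403. ] [0.202 0.514 0.029]
((0.282193660736084, 0.3053847551345825), (0.08490506559610367, 0.6498197317123413), 22.430252075195312)
[  0 405  38  15 165] [ 25.6 411.1] [0.192 0.524 0.06 ]
((0.19356732070446014, 0.5509604811668396), (0.07425881922245026, 0.025502193719148636), 79.10779571533203)
[[ 2.96336103e-01  4.22630330e-01  1.09426270e-03]
 [ 2.83304484e-01 -3.42500942e-01  9.08842984e-04]
 [ 3.95957829e-01 -1.58915552e-02  2.19421018e-04]]
```

View pics/tc.png

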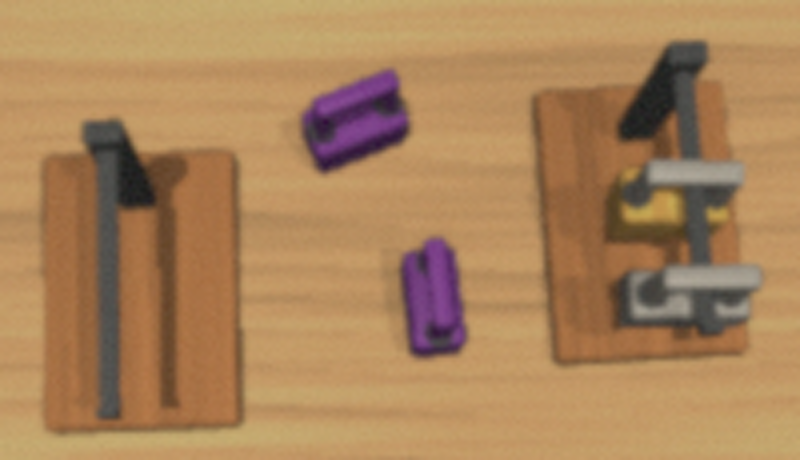

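View pics/th.png

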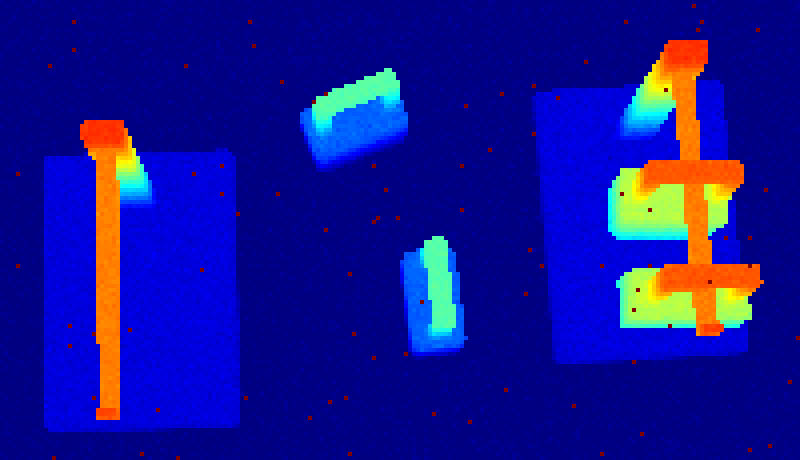

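View pics/sc.png

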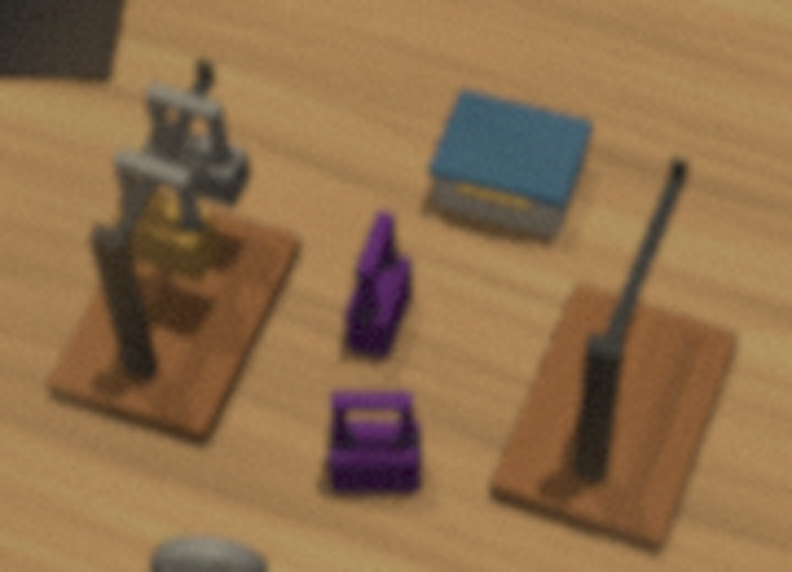

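```bash
cat > fit.py <<'E'
from h import *
def rect(q):
    c,s,a=cv2.minAreaRect(q[:,:2].astype(np.float32)); b=cv2.boxPoints((c,s,a))
    e0,e1=b[1]-b[0],b[2]-b[1]; L=e0 if np.linalg.norm(e0)>np.linalg.norm(e1) else e1
    return np.round(c,4),np.round(sorted(s),4),round(np.degrees(np.arctan2(L[1],L[0]))%180,1)
def comps(w,lo,hi,reg,mn=15):
    k=((w[...,2]>lo)&(w[...,2]<hi)&reg).astype(np.uint8)
    n,l,s,c=cv2.connectedComponentsWithStats(k)
    for i in range(1,n):
        if s[i,4]>mn:
            q=w[l==i]; print(s[i],np.round(q.mean(0),4),*rect(q))
E
python3 - <<'E'
from fit import *
p,d,m=load('top0'); w=cloud(d,m)
R=(w[...,0]>.45)&(w[...,0]<.75)&(abs(w[...,1])<.25)
print('hook/bar');comps(w,.14,.1535,R)
print('bars');comps(w,.1535,.162,R)
print('up');comps(w,.162,.172,R,5)
print('bodies');comps(w,.1,.118,R)
print('coast');comps(w,.004,.014,(w[...,0]>.3)&(w[...,0]<.55),300)
print('feet');comps(w,.014,.022,R,300)
E
```

```text
hook/bar
[364 148  12  27 137] [ 0.6687 -0.1551  0.1501] [ 0.6704 -0.1567] [0.0193 0.0536] 5.5
[222 170  10  67 378] [0.5916 0.1284 0.1503] [0.5908 0.131 ] [0.0188 0.1294] 178.4
[371 181   7  20 110] [ 0.6104 -0.1584  0.1504] [ 0.6108 -0.1586] [0.0106 0.0382] 1.8
[372 207   8  12  52] [ 0.5695 -0.1598  0.1505] [ 0.5678 -0.1595] [0.0125 0.0208] 3.1
bars
[366 148  10   5  20] [ 0.6884 -0.1519  0.1585] [ 0.6882 -0.1529] [0.0059 0.0187] 72.2
[361 175  25   6 148] [ 0.6349 -0.1563  0.158 ] [ 0.6354 -0.1564] [0.0109 0.0474] 89.6
[365 201  26   7 157] [ 0.5832 -0.1609  0.1579] [ 0.5833 -0.1628] [0.0121 0.0481] 89.6
up
[366 145  11   6  61] [ 0.6933 -0.1543  0.1653] [ 0.6933 -0.1542] [0.0104 0.0196] 90.1
[220 165  11   6  63] [0.6571 0.1297 0.1653] [0.6571 0.13  ] [0.0105 0.0197] 87.9
[376 216   5   2   9] [ 0.5574 -0.1607  0.1635] [ 0.5576 -0.1607] [0.0022 0.0077] 87.8
bodies
[361 154   7   7  21] [ 0.6889 -0.1489  0.1097] [ 0.6896 -0.149 ] [0.0076 0.0162] 52.4
[354 177  18  15 173] [ 0.6302 -0.1442  0.1093] [ 0.6344 -0.1467] [0.0284 0.0354] 87.8
[376 181   7  11  39] [ 0.6267 -0.1778  0.1104] [ 0.629  -0.1777] [0.0132 0.0187] 170.9
[356 202  18  14 139] [ 0.5799 -0.1447  0.11  ] [ 0.5837 -0.1477] [0.0268 0.0327] 89.3
[379 207   9   8  51] [ 0.5757 -0.1834  0.1097] [ 0.5775 -0.185 ] [0.0137 0.0184] 89.0
coast
[ 107  234   58   48 1336] [0.4991 0.348  0.0083] [0.5053 0.3527] [0.0999 0.101 ] 69.9
[ 422  245   58   57 2007] [ 0.4502 -0.3531  0.0085] [ 0.4506 -0.3527] [0.1032 0.1032] 108.5
feet
[ 333  156   54   70 1672] [ 0.6366 -0.1353  0.0184] [ 0.6425 -0.1569] [0.1096 0.1603] 2.6
[ 211  172   49   71 2797] [0.6019 0.1258 0.0183] [0.6068 0.1281] [0.1087 0.1603] 0.8
```

```bash
python3 - <<'E'
from fit import *
p,d,m=load('top0'); w=cloud(d,m)
def line(x0,x1,y0,y1,lo,hi,sw=0):
    k=(w[...,2]>lo)&(w[...,2]<hi)&(w[...,0]>x0)&(w[...,0]<x1)&(w[...,1]>y0)&(w[...,1]<y1); q=w[k]
    vx,vy,a,b=cv2.fitLine(q[:,:2].astype(np.float32),cv2.DIST_HUBER,0,.001,.001).ravel()
    c=np.median(q,0); print(len(q),np.round(c,4),np.round([a,b],4),'yaw',np.degrees(np.arctan2(vy,vx)),q.min(0),q.max(0))
line(.525,.645,.11,.145,.145,.155)
line(.51,.53,.11,.15,.157,.168)
line(.56,.66,-.18,-.14,.145,.1535)
line(.62,.65,-.2,-.12,.154,.163)
line(.57,.6,-.2,-.12,.154,.163)
# IK check
from scipy.spatial.transform import Rotation as Ro
def quat(yaw,flip):
    y=np.array([-np.sin(yaw),np.cos(yaw),0])*flip; x=np.array([0,0,-1.]); return Ro.from_matrix(np.stack([x,y,np.cross(x,y)],1)).as_quat()
for f in (1,-1):
  for P,yw in (((.583,-.161,.12),2.7),((.5,-.165,.2),2.7),((.5,.13,.2),-1),((.59,.13,.12),-1),((.635,-.156,.12),2.7),((.45,-.352,.06),0)):
    r=env.inverse_kinematics(np.array(P),quat(np.radians(yw),f)); print(f,P,None if r is None else np.round(r,2))
E
```

```text
346 [0.5864 0.1279 0.1503] [0.586  0.1284] yaw 1.136462 [0.52601653 0.1231462  0.14572861] [0.64455462 0.13428145 0.1542046 ]
13 [0.5212 0.1275 0.1617] [0.5212 0.1278] yaw 89.19533 [0.51937683 0.12372793 0.15709412] [0.52303232 0.13120103 0.16311391]
211 [ 0.6102 -0.1585  0.1505] [ 0.6021 -0.1588] yaw 3.1629562 [ 0.56027964 -0.17946775  0.14543454] [ 0.65982212 -0.1403704   0.15347933]
149 [ 0.6344 -0.1563  0.1581] [ 0.6346 -0.1477] yaw 88.997284 [ 0.6269429  -0.18011635  0.15415197] [ 0.64079852 -0.13272223  0.16175534]
154 [ 0.5829 -0.1605  0.1583] [ 0.5827 -0.1668] yaw -89.41567 [ 0.57726364 -0.18684597  0.15405055] [ 0.59716025 -0.13872782  0.16124928]
1 (0.583, -0.161, 0.12) [ 0.62  0.72 -0.67  1.7   0.54  0.92  1.36]
1 (0.5, -0.165, 0.2) [ 0.76  0.51 -0.73  1.82  0.41  0.96  1.47]
1 (0.5, 0.13, 0.2) [ 0.23  0.52 -0.8   1.85  0.45  0.97  0.79]
1 (0.59, 0.13, 0.12) [ 0.15  0.72 -0.7   1.7   0.56  0.93  0.79]
1 (0.635, -0.156, 0.12) [ 0.57  0.78 -0.67  1.55  0.55  1.    1.36]
1 (0.45, -0.352, 0.06) [ 0.99  0.75 -0.6   1.84  0.6   0.75  1.63]
-1 (0.583, -0.161, 0.12) [ 0.15  0.64  0.11  1.71 -0.09  0.8  -1.22]
-1 (0.5, -0.165, 0.2) [ 0.22  0.43  0.07  1.84 -0.04  0.87 -1.22]
-1 (0.5, 0.13, 0.2) [-0.22  0.42 -0.13  1.86  0.07  0.87 -1.97]
-1 (0.59, 0.13, 0.12) [-0.31  0.63  0.07  1.71 -0.06  0.79 -1.8 ]
-1 (0.635, -0.156, 0.12) [ 0.13  0.7   0.12  1.57 -0.1   0.88 -1.24]
-1 (0.45, -0.352, 0.06) [ 0.54  0.68  0.12  1.85 -0.13  0.62 -0.84]
```

```bash
cat >> h.py <<'E'
from scipy.spatial.transform import Rotation as Ro
def quat(yd,f=-1):
    yaw=np.radians(yd); y=np.array([-np.sin(yaw),np.cos(yaw),0])*f; x=np.array([0,0,-1.])
    return Ro.from_matrix(np.stack([x,y,np.cross(x,y)],1)).as_quat()
YC,YS=2.8,1.0
UC=np.array([np.cos(np.radians(YC)),np.sin(np.radians(YC)),0]); US=np.array([np.cos(np.radians(YS)),np.sin(np.radians(YS)),0])
def st(t=''):
    o=env.get_obs(); print(t,round(o['time'],2),np.round(o['eef_pos'],4),'F',np.round(o['wrist_force'],2),'w',round(o['width']*94,1))
E
python3 - <<'E'
from h import *
e=env.get_obs()['eef_pos']
env.servo_line(np.array([e[0],e[1],.29]),velocity=.25)
P=np.array([.5833,-.162,.25])
env.move_ptp(P,quat(YC)); st()
print(env.servo_line(P*[1,1,0]+[0,0,.165],velocity=.15)); st()
snap('wrist','w1'); snap('scene','s1'); snap('top','t1')
E
```

```text
2.7 [ 0.5829 -0.1636  0.2499] F [ 0.14 -0.19  0.44] w 94.1
False
 3.42 [ 0.5839 -0.1625  0.1657] F [-0.2  -0.43 -0.03] w 93.9
```

View pics/w1.png

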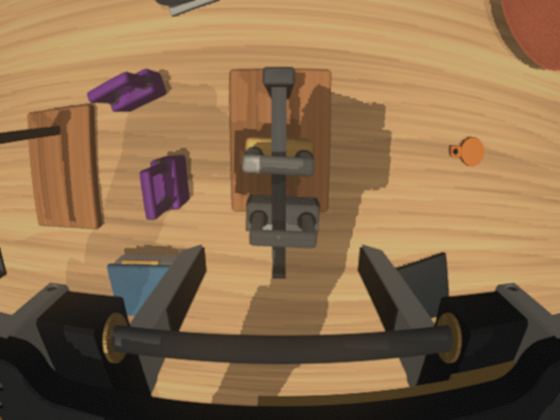

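View pics/s1.png

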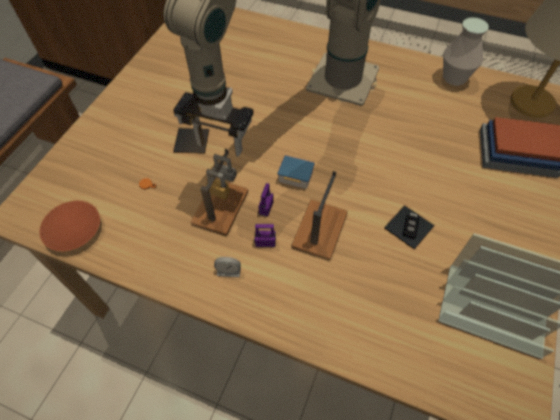

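```bash
python3 - <<'E'
from h import *
p,d,m=load('s1')
f=210/np.tan(np.radians(float(m['fovy']))/2)
for X in ([.5839,-.1625,.1657],[.5839,-.1155,.1657],[.5839,-.2095,.1657],[.5833,-.162,.158]):
    c=m['R']@np.array(X)+m['t']; print(f*c[0]/c[2]+float(m['cx']),f*c[1]/c[2]+float(m['cy']))
cv2.imwrite('pics/s1c.png',cv2.resize(p[90:240,150:330],None,fx=4,fy=4,interpolation=cv2.INTER_CUBIC)[:,:,::-1])
E
```

```text
221.51631676431262 154.63824446088663
237.8207983006142 159.87547731370384
205.49060702349294 149.49055709913495
222.13067479890094 156.41353971527195
```

View pics/s1c.png

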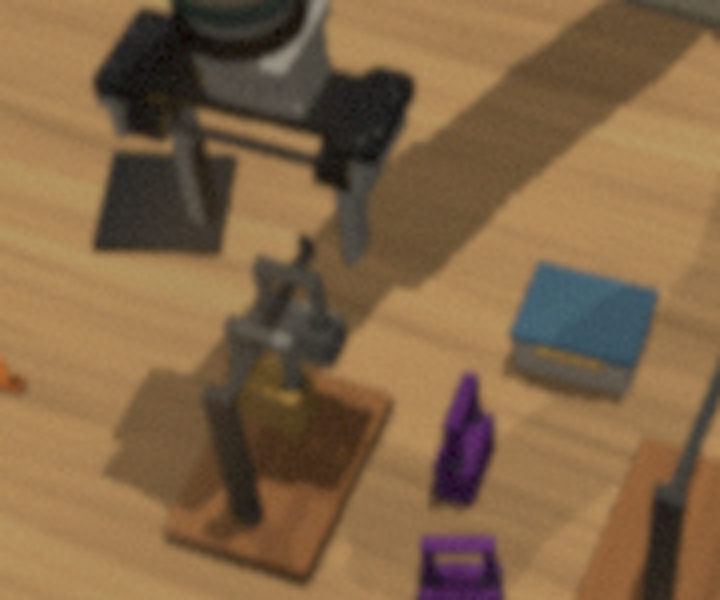

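```bash
python3 - <<'E'
from h import *
for n,reg in (('s1',None),('t1',None)):
    p,d,m=load(n); w=cloud(d,m)
    for y0,y1 in ((-.25,-.195),(-.135,-.09)):
        k=(abs(w[...,0]-.58)<.04)&(w[...,1]>y0)&(w[...,1]<y1)&(w[...,2]>.155)&(w[...,2]<.2)
        q=w[k]; print(n,len(q)); 
        if len(q): print(np.round(np.percentile(q,[2,25,50,75,98],axis=0),4))
p,d,m=load('t1'); cv2.imwrite('pics/t1c.png',cv2.resize(p[100:270,300:480],None,fx=3.5,fy=3.5)[:,:,::-1])
E
```

```text
s1 17
[[ 0.5789 -0.2174  0.1916]
 [ 0.5844 -0.2124  0.1945]
 [ 0.5907 -0.2111  0.1959]
 [ 0.5947 -0.2101  0.1984]
 [ 0.5972 -0.2094  0.1997]]
s1 6
[[ 0.5904 -0.1144  0.192 ]
 [ 0.591  -0.1141  0.1944]
 [ 0.5913 -0.1127  0.1965]
 [ 0.5916 -0.1094  0.1977]
 [ 0.5924 -0.1084  0.1993]]
t1 0
t1 0
```

View pics/t1c.png

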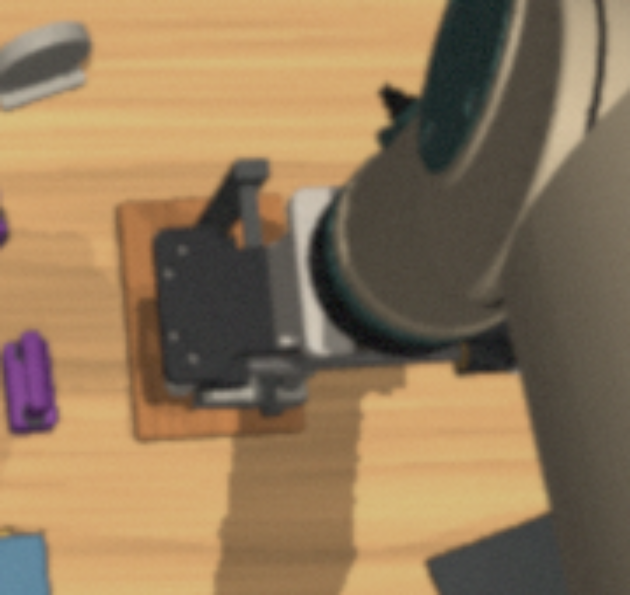

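```bash
python3 - <<'E'
from h import *
p,d,m=load('s1'); w=cloud(d,m)
# crop coords tips (205,225),(352,260) scale 4 off (150,90)
for (a,b) in ((196,140),(350/4+150,200/4+90)):
    for v in range(int(b)-4,int(b)+22,2):
        u=int(round(a+ (v-b)*.25)) if a<210 else int(a)
        print(u,v,np.round(w[v,u],3),p[v,u])
snap('wrist','w2')
E
```

```text
195 136 [ 0.436 -0.35   0.008] [75 67 60]
196 138 [ 0.596 -0.221  0.218] [85 80 70]
196 140 [ 0.45  -0.338  0.009] [73 64 55]
196 142 [ 0.46  -0.333  0.012] [71 64 55]
197 144 [ 0.463 -0.328  0.008] [72 68 56]
198 146 [ 0.468 -0.323  0.006] [67 58 49]
198 148 [ 0.474 -0.319  0.005] [65 57 47]
198 150 [ 0.487 -0.311  0.012] [64 56 47]
199 152 [ 0.489 -0.308  0.007] [74 60 44]
200 154 [ 0.488 -0.306 -0.002] [130 101  68]
200 156 [ 0.498 -0.3    0.001] [164 126  83]
200 158 [ 0.503 -0.298 -0.001] [175 138  92]
201 160 [ 0.509 -0.292 -0.002] [174 142  94]
237 136 [ 0.612 -0.092  0.296] [55 53 45]
237 138 [ 0.592 -0.105  0.262] [67 65 57]
237 140 [ 0.589 -0.107  0.251] [79 74 67]
237 142 [ 0.59  -0.107  0.245] [77 73 66]
237 144 [ 0.59  -0.108  0.238] [78 74 66]
237 146 [ 0.59  -0.109  0.23 ] [81 77 69]
237 148 [ 0.592 -0.108  0.225] [82 78 71]
237 150 [ 0.592 -0.109  0.216] [81 76 68]
237 152 [ 0.591 -0.11   0.208] [79 75 67]
237 154 [ 0.592 -0.111  0.2  ] [79 75 66]
237 156 [ 0.456 -0.195  0.001] [94 79 59]
237 158 [ 0.463 -0.191  0.002] [115  90  59]
237 160 [ 0.47  -0.187  0.002] [115  87  56]
```

```bash
python3 - <<'E'
from h import *
p,d,m=load('s1'); w=cloud(d,m)
k=(w[...,2]>.12)&(w[...,2]<.32)&(abs(w[...,0]-.6)<.11)&(w[...,1]<-.05)&(w[...,1]>-.3)
z=w[k]
for a in np.arange(.12,.32,.01):
    q=z[(z[:,2]>a)&(z[:,2]<a+.01)]
    if len(q): print(round(a,3),len(q),np.round(q.min(0)[:2],3),np.round(q.max(0)[:2],3))
# lock bars/spare hook from scene
for c in ((.585,.13),(.635,-.156),(.583,-.161)):
    k=(abs(w[...,0]-c[0])<.03)&(abs(w[...,1]-c[1])<.008); q=w[k]; print(c,np.round(np.percentile(q[:,2],[90,95,98]),4))
k=(abs(w[...,0]-.657)<.02)&(abs(w[...,1]-.13)<.02)&(w[...,2]>.155);print(np.round(np.median(w[k],0),4), np.percentile(w[k][:,2],98))
p,d,m=load('t1');w=cloud(d,m)
k=(w[...,2]>.2)&(w[...,2]<.4)&(abs(w[...,0]-.6)<.1)&(w[...,1]<-.05)&(w[...,1]>-.3);q=w[k]
h,e=np.histogram(q[:,2],bins=20);print(h,np.round(e,3))
st()
E
```

```text
0.12 53 [ 0.581 -0.19 ] [ 0.702 -0.135]
0.13 64 [ 0.58  -0.186] [ 0.702 -0.133]
0.14 110 [ 0.56  -0.188] [ 0.702 -0.134]
0.15 254 [ 0.557 -0.186] [ 0.703 -0.133]
0.16 71 [ 0.556 -0.185] [ 0.703 -0.138]
0.19 23 [ 0.578 -0.218] [ 0.598 -0.108]
0.2 39 [ 0.573 -0.221] [ 0.598 -0.104]
0.21 36 [ 0.578 -0.222] [ 0.599 -0.104]
0.22 46 [ 0.574 -0.221] [ 0.598 -0.103]
0.23 45 [ 0.573 -0.222] [ 0.599 -0.104]
0.24 39 [ 0.579 -0.221] [ 0.598 -0.102]
0.25 40 [ 0.581 -0.222] [ 0.598 -0.103]
0.26 22 [ 0.584 -0.222] [ 0.597 -0.105]
0.27 13 [ 0.576 -0.222] [ 0.599 -0.211]
0.28 13 [ 0.556 -0.213] [ 0.591 -0.084]
0.29 107 [ 0.549 -0.241] [ 0.624 -0.081]
0.3 226 [ 0.566 -0.241] [ 0.623 -0.082]
0.31 207 [ 0.547 -0.247] [ 0.624 -0.075]
(0.585, 0.13) [0.1516 0.1523 0.1533]
(0.635, -0.156) [0.5866 0.5954 0.6003]
(0.583, -0.161) [0.6033 0.605  0.6056]
[0.6615 0.1291 0.1643] 0.16794192120334808
[ 14  22 178 139 135  10  59 603 738  36  26  25  27  24  25  44  62 340
 115 182] [0.29  0.295 0.3   0.305 0.31  0.315 0.321 0.326 0.331 0.336 0.341 0.346
 0.351 0.356 0.361 0.366 0.371 0.376 0.381 0.386 0.391]
 3.62 [ 0.5841 -0.1622  0.1662] F [-0.06  0.67  0.59] w 93.8
```

View pics/w2.png

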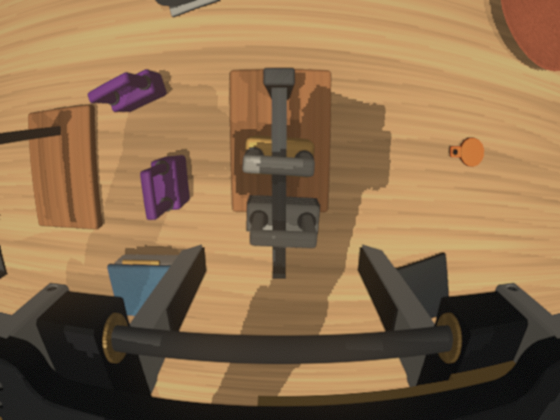

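```bash
python3 - <<'E'
from h import *
env.grip(0.55); st()
p,d,m=snap('scene','s3'); w=cloud(d,m)
k=(w[...,2]>.162)&(w[...,2]<.32)&(abs(w[...,0]-.59)<.07)&(w[...,1]<-.05)&(w[...,1]>-.3)
z=w[k]
for a in np.arange(.16,.32,.005):
    q=z[(z[:,2]>a)&(z[:,2]<a+.005)]
    if len(q): print(round(a,3),len(q),np.round(q.min(0)[:2],3),np.round(q.max(0)[:2],3))
E
```

```text
4.42 [ 0.5833 -0.162   0.165 ] F [-0.14  0.32  0.18] w 52.0
0.16 6 [ 0.558 -0.165] [ 0.636 -0.147]
0.185 2 [ 0.578 -0.191] [ 0.592 -0.19 ]
0.19 9 [ 0.579 -0.192] [ 0.594 -0.132]
0.195 14 [ 0.583 -0.201] [ 0.597 -0.128]
0.2 18 [ 0.577 -0.2  ] [ 0.594 -0.125]
0.205 21 [ 0.576 -0.198] [ 0.596 -0.124]
0.21 21 [ 0.574 -0.202] [ 0.595 -0.125]
0.215 19 [ 0.573 -0.199] [ 0.595 -0.125]
0.22 21 [ 0.571 -0.196] [ 0.595 -0.125]
0.225 21 [ 0.576 -0.198] [ 0.596 -0.125]
0.23 21 [ 0.574 -0.2  ] [ 0.596 -0.123]
0.235 20 [ 0.575 -0.201] [ 0.599 -0.124]
0.24 21 [ 0.575 -0.202] [ 0.595 -0.123]
0.245 30 [ 0.575 -0.199] [ 0.596 -0.124]
0.25 21 [ 0.573 -0.2  ] [ 0.594 -0.124]
0.255 17 [ 0.579 -0.199] [ 0.595 -0.123]
0.26 19 [ 0.582 -0.201] [ 0.596 -0.124]
0.265 7 [ 0.588 -0.198] [ 0.597 -0.123]
0.27 11 [ 0.578 -0.199] [ 0.596 -0.189]
0.275 3 [ 0.576 -0.191] [ 0.594 -0.19 ]
0.28 5 [ 0.58  -0.191] [ 0.588 -0.084]
0.285 19 [ 0.555 -0.24 ] [ 0.622 -0.081]
0.29 66 [ 0.552 -0.24 ] [ 0.623 -0.081]
0.295 59 [ 0.551 -0.239] [ 0.622 -0.081]
0.3 159 [ 0.561 -0.242] [ 0.623 -0.081]
0.305 126 [ 0.563 -0.241] [ 0.622 -0.077]
0.31 129 [ 0.55  -0.245] [ 0.623 -0.075]
0.315 44 [ 0.572 -0.249] [ 0.623 -0.074]
```

The depth shows the physical fingertips at z≈0.19, while the reported TCP is 0.166. x and y agree. Both cameras agree with the hook heights, so the reported TCP sits about 26 mm low in z. I'll allow for that, go down in steps and check.

```bash
python3 - <<'E'
from h import *
env.grip(1.0)
print(env.servo_line(np.array([.5833,-.162,.112]),velocity=.12,force_limit=6)); st()
p,d,m=snap('scene','s4'); w=cloud(d,m)
for s,(y0,y1) in (('R',(-.225,-.205)),('L',(-.117,-.095))):
    k=(w[...,2]>.03)&(w[...,2]<.32)&(abs(w[...,0]-.59)<.03)&(w[...,1]<y1)&(w[...,1]>y0)
    z=w[k]; print(s,len(z),np.round(np.percentile(z,[0,3,10,50],axis=0),3))
cv2.imwrite('pics/s4c.png',cv2.resize(p[90:240,150:330],None,fx=4,fy=4,interpolation=cv2.INTER_CUBIC)[:,:,::-1])
E
```

```text
False
 5.88 [ 0.5836 -0.1621  0.1122] F [-0.74 -0.32  0.83] w 93.8
R 377 [[ 0.564 -0.225  0.139]
 [ 0.57  -0.224  0.144]
 [ 0.576 -0.223  0.161]
 [ 0.595 -0.213  0.248]]
L 314 [[ 0.56  -0.117  0.141]
 [ 0.563 -0.116  0.151]
 [ 0.57  -0.114  0.164]
 [ 0.591 -0.106  0.26 ]]
```

View pics/s4c.png

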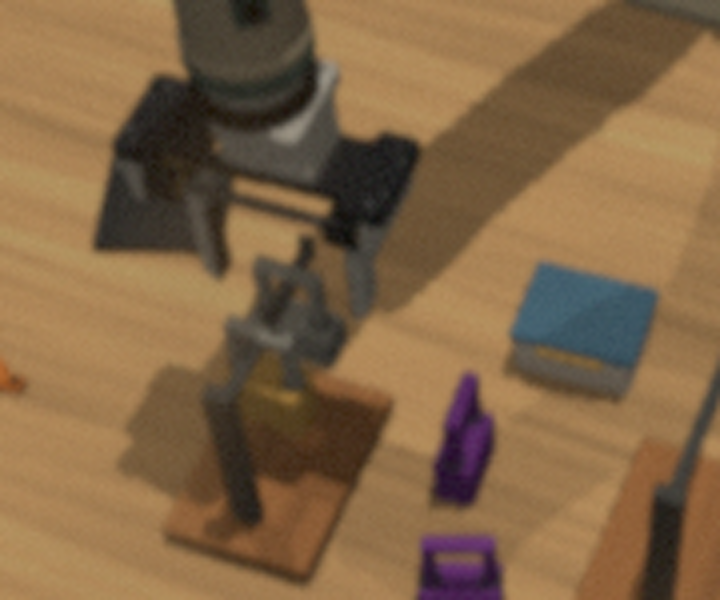

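```bash
python3 - <<'E'
from h import *
print(env.servo_line(np.array([.5833,-.162,.090]),velocity=.1,force_limit=6)); st()
env.grip(0.3); st('closed')
snap('wrist','w5'); p,d,m=snap('scene','s5')
cv2.imwrite('pics/s5c.png',cv2.resize(p[90:240,150:330],None,fx=4,fy=4,interpolation=cv2.INTER_CUBIC)[:,:,::-1])
E
```

```text
False
 6.29 [ 0.5833 -0.162   0.0901] F [-0.08  0.28  0.07] w 94.1
closed 7.07 [ 0.5834 -0.1622  0.0901] F [ 0.9  -1.12  0.98] w 48.1
```

View pics/s5c.png

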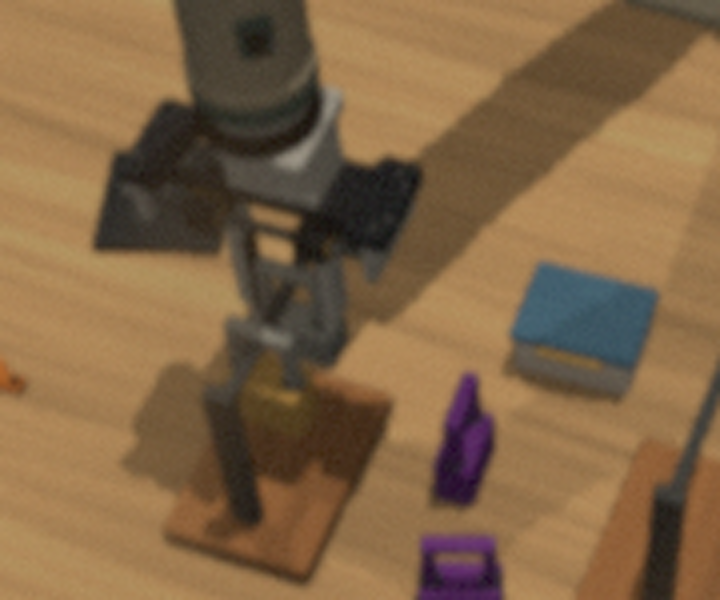

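View pics/w5.png

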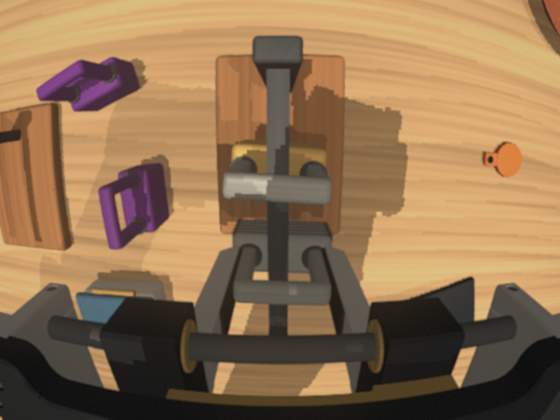

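The jaws hold the shackle at 48.1 mm, which matches its 48 mm width. Next I lift 24 mm and check.

```bash
python3 - <<'E'
from h import *
print(env.servo_line(np.array([.5833,-.162,.090+.024]),velocity=.06,force_limit=20)); st()
env.hold(.2); st()
p,d,m=snap('wrist','w6'); p,d,m=snap('scene','s6')
cv2.imwrite('pics/s6c.png',cv2.resize(p[90:240,150:330],None,fx=4,fy=4,interpolation=cv2.INTER_CUBIC)[:,:,::-1])
E
```

```text
False
 7.72 [ 0.5834 -0.162   0.1143] F [ 0.11  0.01 -1.98] w 48.0
 7.92 [ 0.583  -0.1619  0.1136] F [-0.09 -0.03 -2.08] w 48.3
```

View pics/s6c.png

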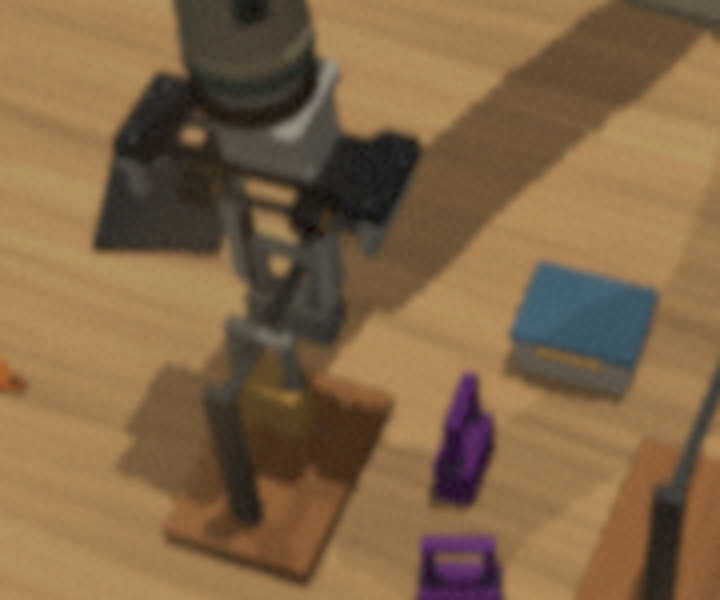

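View pics/w6.png

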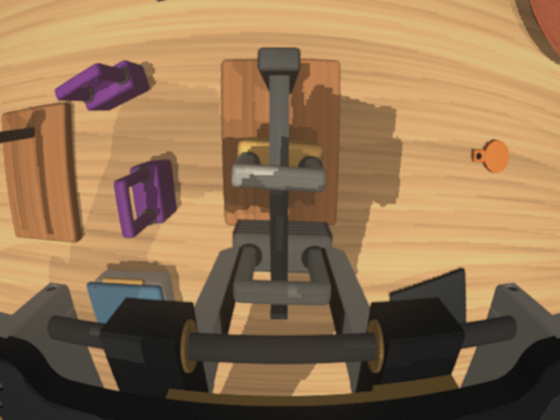

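```bash
python3 - <<'E'
from h import *
P=np.array([.5833,-.162,.114])
print(env.servo_line(P-.085*UC,velocity=.1,force_limit=8)); st()
A=P-.085*UC; A[2]=.18
env.servo_line(A,velocity=.15)
B=np.array([.463,.1263,.18])
env.servo_line(B,rotation=quat(YS),velocity=.2); st()
B[2]=.114; env.servo_line(B,velocity=.12); env.hold(.2); st()
p,d,m=snap('wrist','w7'); p,d,m=snap('scene','s7'); snap('top','t7')
cv2.imwrite('pics/s7c.png',cv2.resize(p[70:240,200:400],None,fx=3.5,fy=3.5,interpolation=cv2.INTER_CUBIC)[:,:,::-1])
E
```

```text
False
 9.02 [ 0.4994 -0.1661  0.1141] F [ 0.07 -0.47 -2.11] w 47.9
 11.23 [0.463  0.1251 0.1799] F [ 0.84 -0.13 -2.19] w 47.8
 12.13 [0.4637 0.1264 0.1148] F [-0.72  0.12 -2.38] w 48.1
```

View pics/s7c.png

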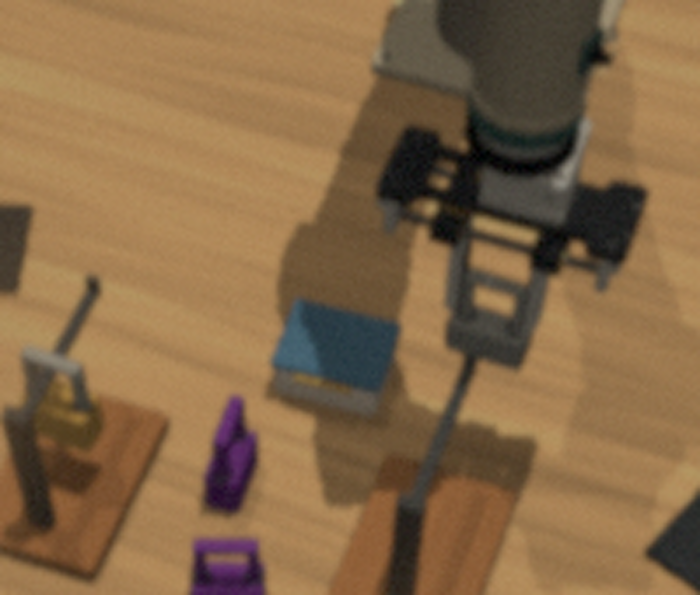

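View pics/w7.png

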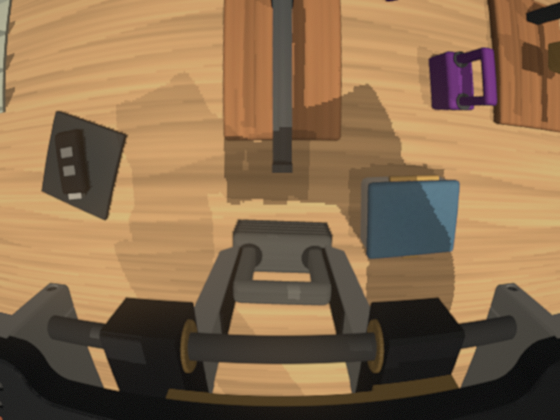

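View pics/t7.png

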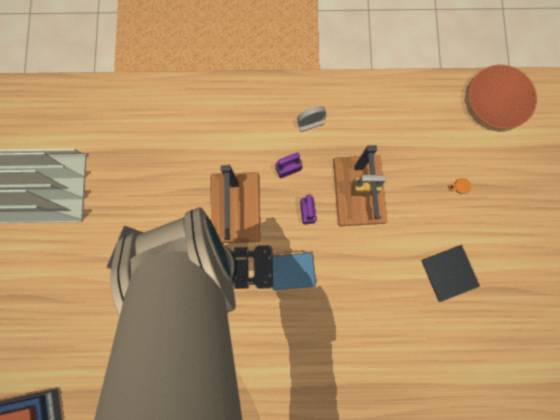

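The hook lines up with the loop: both are at column ~282 in the wrist view. Before inserting, I'll check the loop's height by depth.

```bash
python3 - <<'E'
from h import *
p,d,m=load('s7'); w=cloud(d,m)
k=(abs(w[...,0]-.47)<.025)&(abs(w[...,1]-.127)<.013)&(w[...,2]>.05)&(w[...,2]<.22)
z=w[k]; h,e=np.histogram(z[:,2],bins=np.arange(.06,.2,.005)); print(list(zip(np.round(e,3),h)))
k2=k&(w[...,2]>.16);print(np.round(np.median(w[k2],0),4),np.percentile(w[k2][:,2],[5,95]))
k=(abs(w[...,0]-.47)<.04)&(abs(w[...,1]-.127)<.04)&(w[...,2]>.09)&(w[...,2]<.13)
print(np.round(w[k].min(0),3),np.round(w[k].max(0),3))
E
```

```text
[(np.float64(0.06), np.int64(0)), (np.float64(0.065), np.int64(0)), (np.float64(0.07), np.int64(0)), (np.float64(0.075), np.int64(0)), (np.float64(0.08), np.int64(0)), (np.float64(0.085), np.int64(0)), (np.float64(0.09), np.int64(0)), (np.float64(0.095), np.int64(0)), (np.float64(0.1), np.int64(6)), (np.float64(0.105), np.int64(9)), (np.float64(0.11), np.int64(11)), (np.float64(0.115), np.int64(11)), (np.float64(0.12), np.int64(13)), (np.float64(0.125), np.int64(12)), (np.float64(0.13), np.int64(46)), (np.float64(0.135), np.int64(32)), (np.float64(0.14), np.int64(0)), (np.float64(0.145), np.int64(0)), (np.float64(0.15), np.int64(0)), (np.float64(0.155), np.int64(0)), (np.float64(0.16), np.int64(0)), (np.float64(0.165), np.int64(0)), (np.float64(0.17), np.int64(1)), (np.float64(0.175), np.int64(9)), (np.float64(0.18), np.int64(32)), (np.float64(0.185), np.int64(4)), (np.float64(0.19), np.int64(0)), (np.float64(0.195), np.int64(0))]
[0.4668 0.1261 0.1824] [0.17894302 0.1854682 ]
[0.453 0.093 0.099] [0.481 0.157 0.13 ]
```

```bash
python3 - <<'E'
from h import *
B=np.array([.463,.1263,.114])
T=B+.132*US
print(env.servo_line(T,velocity=.1,force_limit=6)); st()
env.hold(.1); st()
p,d,m=snap('wrist','w8'); p,d,m=snap('scene','s8')
cv2.imwrite('pics/s8c.png',cv2.resize(p[90:260,250:400],None,fx=3.5,fy=3.5,interpolation=cv2.INTER_CUBIC)[:,:,::-1])
E
```

```text
False
 13.75 [0.5944 0.1286 0.114 ] F [-0.28 -0.19 -1.97] w 48.2
 13.85 [0.5945 0.1287 0.1141] F [-0.81  0.2  -1.81] w 48.2
```

View pics/s8c.png

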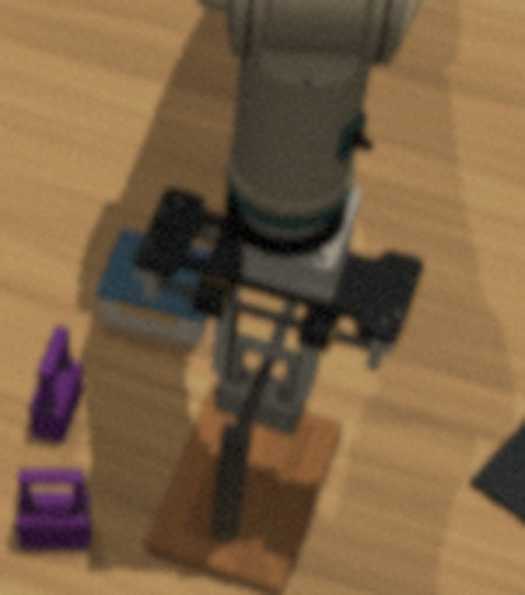

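View pics/w8.png

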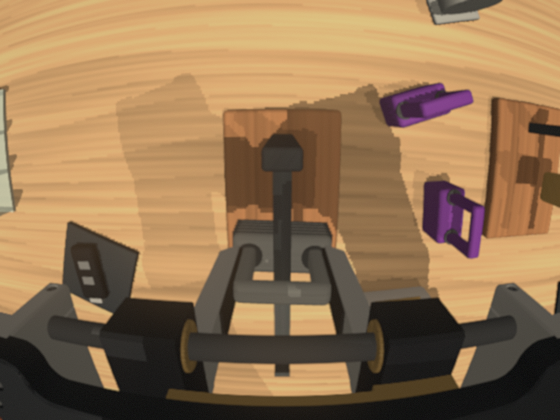

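The hook runs through the loop. Now I lower it until the bar rests on the hook.

```bash
python3 - <<'E'
from h import *
e=np.array([.5949,.1286,0])
print(env.servo_line(e+[0,0,.095],velocity=.06,force_limit=6)); st()
print(env.servo_line(e+[0,0,.086],velocity=.025,force_limit=2.5)); st()
env.grip(0.9); env.hold(.2); st()
p,d,m=snap('wrist','w9'); p,d,m=snap('scene','s9')
cv2.imwrite('pics/s9c.png',cv2.resize(p[90:260,250:400],None,fx=3.5,fy=3.5,interpolation=cv2.INTER_CUBIC)[:,:,::-1])
E
```

```text
False
 14.42 [0.5945 0.1285 0.0943] F [-0.64  0.37 -2.02] w 48.0
True
 14.72 [0.5956 0.1287 0.0899] F [-0.36  0.3   5.77] w 48.1
 15.66 [0.5944 0.1285 0.0887] F [ 0.27 -0.43  0.69] w 84.7
```

View pics/s9c.png

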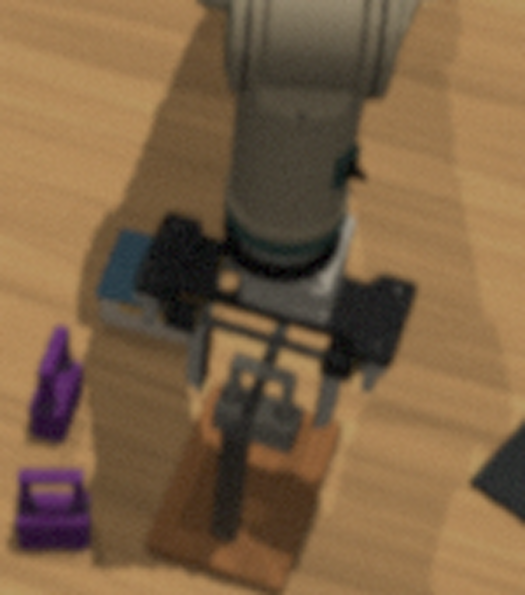

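View pics/w9.png

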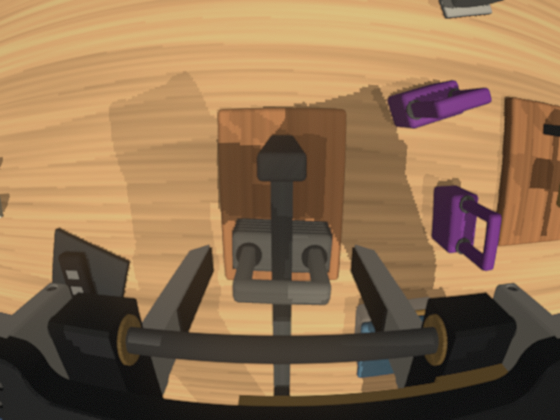

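The front lock hangs and is released. Now I raise, move to the rear lock and re-measure everything from the top.

```bash
python3 - <<'E'
from fit import *
env.servo_line(np.array([.5945,.1285,.23]),velocity=.2)
env.grip(1.0)
env.move_ptp(np.array([.5,-.02,.25]),quat(YC)); st()
p,d,m=snap('top','t10'); w=cloud(d,m)
R=(w[...,0]>.45)&(w[...,0]<.75)&(abs(w[...,1])<.25)
comps(w,.154,.163,R)
comps(w,.1,.118,R)
E
```

```text
17.75 [ 0.5012 -0.0185  0.2503] F [ 0.84  0.68 -0.64] w 93.9
[214 197  25   7 155] [0.5953 0.1281 0.1579] [0.5952 0.1288] [0.012  0.0466] 88.8
[229 174   6   5  16] [0.6532 0.1236 0.1063] [0.6536 0.1232] [0.0059 0.0133] 128.7
[230 199  15  13 127] [0.5902 0.1112 0.1094] [0.594  0.1132] [0.0244 0.0291] 88.4
[214 204  10   8  61] [0.588  0.1493 0.1097] [0.5893 0.1506] [0.0131 0.0195] 88.1
```

View pics/t10.png

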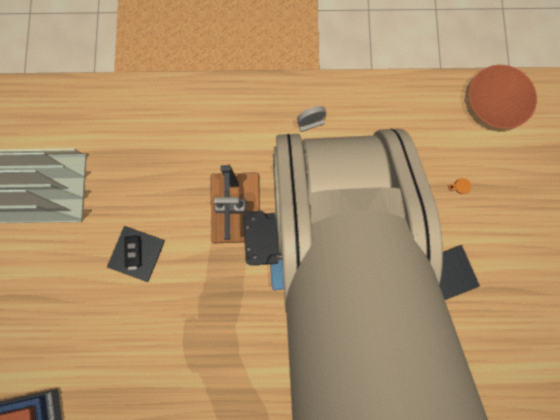

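```bash
python3 - <<'E'
from fit import *
p,d,m=load('t7'); w=cloud(d,m)
comps(w,.154,.163,(w[...,0]>.5)&(w[...,0]<.75)&(w[...,1]<-.1)&(w[...,1]>-.2))
k=(w[...,2]>.154)&(w[...,2]<.162)&(abs(w[...,0]-.635)<.02)&(abs(w[...,1]+.156)<.04);print(w[k].min(0),w[k].max(0))
P=np.array([.635,-.1565,.25])
env.move_ptp(P,quat(YC)); st()
P[2]=.11; print(env.servo_line(P,velocity=.15,force_limit=6))
P[2]=.09; print(env.servo_line(P,velocity=.08,force_limit=6)); st()
snap('wrist','w11'); 
E
```

```text
[366 145  10   8  22] [ 0.6896 -0.1507  0.1588] [ 0.6895 -0.1512] [0.0106 0.0199] 52.4
[361 175  25   7 149] [ 0.6348 -0.1567  0.1582] [ 0.6348 -0.1566] [0.0117 0.0471] 89.1
[ 0.62483737 -0.18019468  0.15401433] [ 0.65308719 -0.13314238  0.16186442]
 18.59 [ 0.6348 -0.1538  0.2493] F [-0.01  0.46  0.72] w 94.2
False
False
 20.07 [ 0.6344 -0.1564  0.0892] F [0.35 0.88 0.71] w 94.1
```

View pics/w11.png

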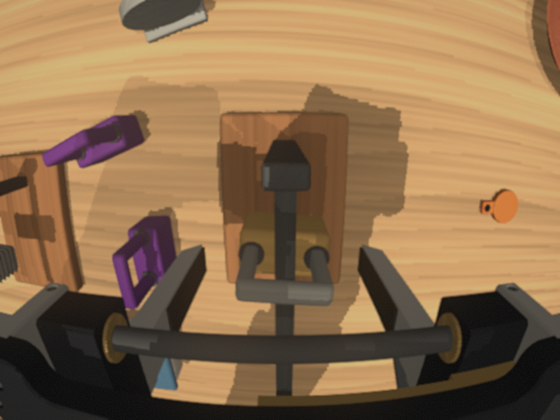

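```bash
python3 - <<'E'
from h import *
env.grip(0.3); st('closed')
P=np.array([.635,-.1565,.09]); P[2]=.114
print(env.servo_line(P,velocity=.06,force_limit=25)); env.hold(.1); st()
snap('wrist','w12')
E
```

```text
closed 20.9 [ 0.6351 -0.1567  0.0901] F [-0.17 -1.11  0.51] w 47.8
False
 21.55 [ 0.6346 -0.1564  0.1137] F [ 0.19 -0.42 -2.25] w 48.2
```

View pics/w12.png

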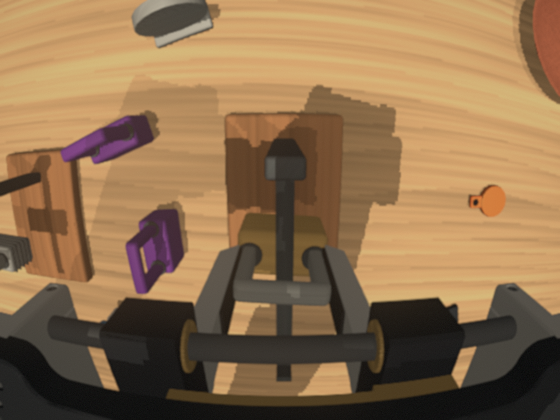

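```bash
python3 - <<'E'
from h import *
P=np.array([.635,-.1565,.114])
A=P-.145*UC
print(env.servo_line(A,velocity=.12,force_limit=8)); st()
C=np.array([.4506,-.3527,.12])
env.servo_line(C,velocity=.18); env.hold(.2); st()
p,d,m=snap('wrist','w13'); p,d,m=snap('scene','s13'); w=cloud(d,m)
k=(abs(w[...,0]-.46)<.04)&(abs(w[...,1]+.353)<.04)&(w[...,2]>.07)&(w[...,2]<.135)
print(np.round(np.percentile(w[k],[1,99],axis=0),3))
cv2.imwrite('pics/s13c.png',cv2.resize(p[60:210,110:290],None,fx=4,fy=4,interpolation=cv2.INTER_CUBIC)[:,:,::-1])
E
```

```text
False
 22.96 [ 0.4912 -0.1635  0.1141] F [-0.16  0.75 -2.35] w 47.8
 24.38 [ 0.4511 -0.3516  0.12  ] F [ 0.5   0.44 -2.22] w 48.2
[[ 0.441 -0.378  0.098]
 [ 0.47  -0.323  0.135]]
```

View pics/s13c.png

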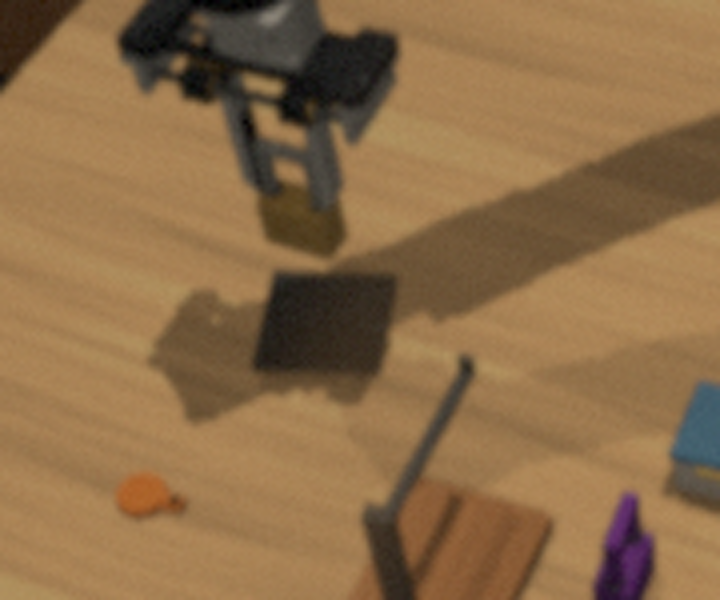

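View pics/w13.png

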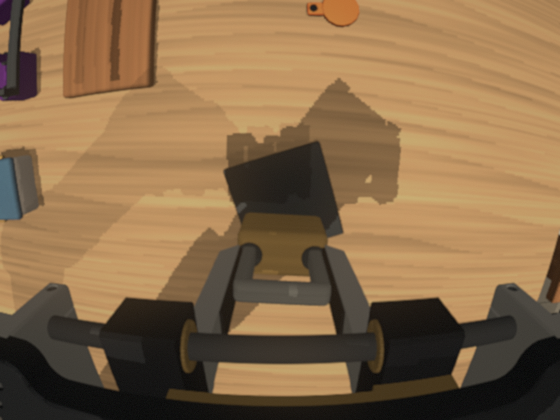

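```bash
python3 - <<'E'
from h import *
C=np.array([.4506,-.3527,.045])
print(env.servo_line(C,velocity=.1,force_limit=8)); st()
C[2]=.027; print(env.servo_line(C,velocity=.02,force_limit=2.5)); st()
p,d,m=snap('wrist','w14'); p,d,m=snap('scene','s14'); w=cloud(d,m)
cv2.imwrite('pics/s14c.png',cv2.resize(p[60:210,110:290],None,fx=4,fy=4,interpolation=cv2.INTER_CUBIC)[:,:,::-1])
E
```

```text
False
 25.38 [ 0.451  -0.3531  0.0455] F [-0.41  0.33 -2.53] w 48.0
True
 26.03 [ 0.4505 -0.3525  0.0319] F [-0.11 -0.24  4.18] w 47.9
```

View pics/s14c.png

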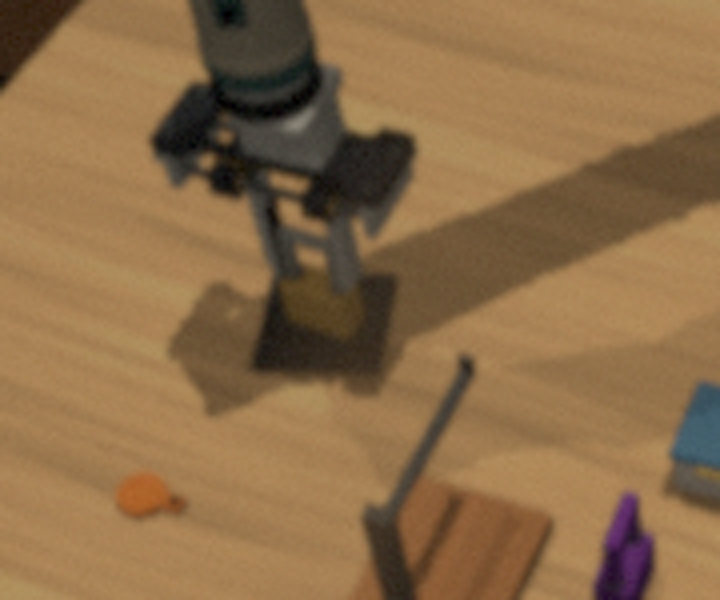

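View pics/w14.png

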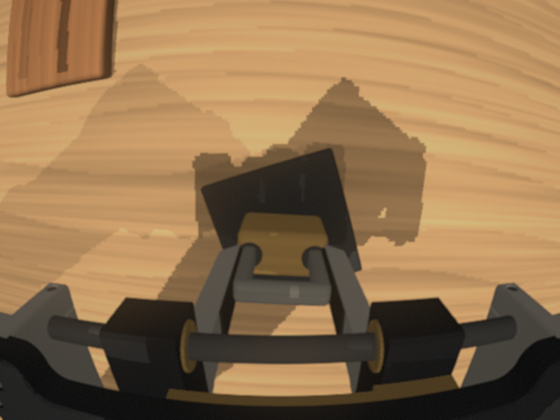

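The lock made contact at TCP 0.032, as predicted. I release, back off and verify.

```bash
python3 - <<'E'
from fit import *
env.grip(1.0); env.hold(.2); st()
env.servo_line(np.array([.4506,-.3527,.22]),velocity=.15)
env.move_ptp(np.array([.3,-.53,.25]),quat(YC-30)); env.hold(.3); st()
p,d,m=snap('top','t15'); w=cloud(d,m)
R=(w[...,0]>.38)&(w[...,0]<.52)&(w[...,1]<-.28)&(w[...,1]>-.42)
print('rear bar');comps(w,.09,.11,R); print('body');comps(w,.042,.06,R); print('coaster');comps(w,.004,.014,R,100)
R=(w[...,0]>.45)&(w[...,0]<.75)&(abs(w[...,1])<.25)
print('front');comps(w,.154,.163,R)
p,d,m=snap('scene','s15')
E
```

```text
27.18 [ 0.4496 -0.3519  0.0313] F [-0.01 -0.19  1.16] w 94.0
 29.82 [ 0.3012 -0.5291  0.2499] F [ 0.3  -0.31 -0.91] w 93.9
rear bar
[455 270  25   6 149] [ 0.4502 -0.3497  0.0997] [ 0.4501 -0.3513] [0.0101 0.0477] 89.0
body
[443 266  28  14 246] [ 0.4507 -0.3465  0.0519] [ 0.4508 -0.3507] [0.0276 0.0548] 89.1
coaster
[ 422  245   58   57 1544] [ 0.4501 -0.3495  0.0084] [ 0.4497 -0.354 ] [0.1009 0.1028] 19.3
front
[366 146  10   7  20] [ 0.6893 -0.1517  0.1584] [ 0.6894 -0.1518] [0.0089 0.0201] 59.2
[214 197  25   7 157] [0.5953 0.1282 0.1577] [0.5952 0.1287] [0.0121 0.0463] 89.4
```

View pics/t15.png

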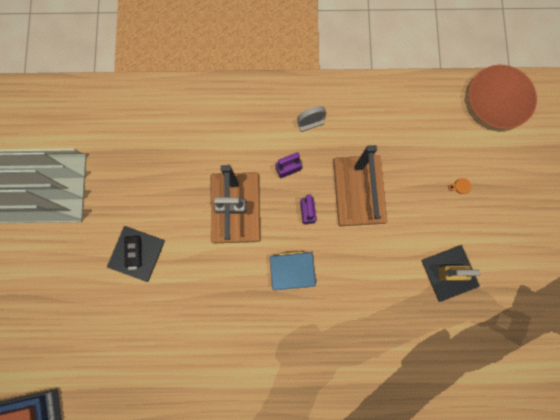

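View pics/s15.png

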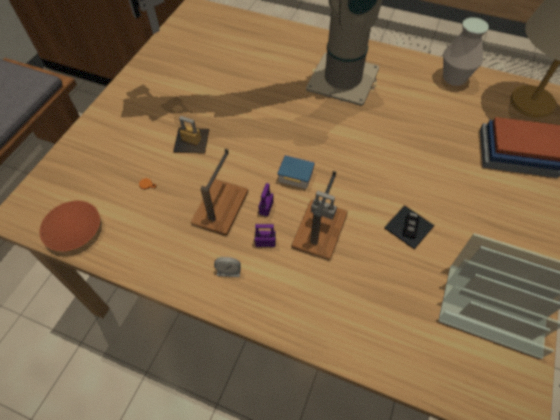

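Both locks are where they should be and the robot is clear, so I hand the job in.

```bash
python3 - <<'E'
from h import *
env.finish_job(); st()
E
```

```text
the job is handed in; nothing more can be done
the job is handed in; nothing more can be done
```

Both padlocks are where the task asks, and I handed the job in at about 30 s of the 64 s allowed. No verdict was reported.

- **Steel lock:** I gripped it by the sides of its shackle, lifted it 24 mm, slid it off past the tip and hung it on the spare hook. The last top image puts it about 56 mm in front of the upright. The top of its bar is at z 0.158, which is the expected height for hanging. The brass lock had not moved when I checked it during this transfer.
- **Brass lock:** I took it off the same way and stood it on the empty coaster. It is about 3 mm from the coaster's centre and upright, with its body top at z 0.052 and its bar top at z 0.100.
- **Robot:** it was clear of everything, and neither purple look-alike had moved in the last pictures.

**One disagreement:** the cameras showed the real fingertips about 27 mm higher than the reported tool height. x and y agreed. I corrected for this in every grasp. The grip widths (48 mm both times) and contact heights (within 1 mm or so of prediction) then matched.

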